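# Thread the spacer rings onto the strip cutter's arbor

## Robot

A 7-joint arm with a two-finger parallel gripper is mounted at the origin on a cart in front of the work surface, level with it; the furniture and walls round the work are solid. World frame = base frame: x ahead of the robot, y to its left, z up, the work surface at z = 0. Lengths are in m, angles in rad, forces in N, time in s.
With the tool pointing down it reaches from about 0.425 to 0.875 m from the base axis. Payload 4.7 kg.
Tool frame: the origin (TCP) lies midway between the tips of the shut fingers; the grasp point (between the pads) lies ctrl.grasp_offset behind it (ctrl.grasp_offset is the distance from the TCP to the grasp point, in m); z points along the fingers, y is the line along which they close (so a half turn about z gives the same grasp; the last joint's range is limited). The gripper opens to 87 mm and grips with 3 to 60 N. Pads are 19 mm wide; open, the fingers measure 117 mm over their backs; the gripper's body (75 mm by 190 mm) begins 51 mm behind the grasp point.
Start: joints at [-1.134, 0.321, -0.07, 1.45, 0.023, 1.371, -0.057], TCP at [0.267, 0.593, 0.223] pointing down, gripper open.
Joint ranges: [-2.86, 2.86], [-0.3, 2.09], [-1.38, 1.24], [0.06, 2.45], [-1.56, 4.7], [0.09, 2.05], [-2.69, 2.69]. Speed limits (rad/s): [2.57, 2.57, 3.14, 3.14, 3.14, 3.14, 3.14].

## Interface

Orientations are given as a rotation vector (axis times angle).
In Python, from bench import ctrl gives the robot as it stands. The module is installed in compiled form; this text tells all that it offers.
- The arm moves only by the tool jog_arm, never from a script. Its argument "moves" is one flat list of numbers, 7 for each row, row after row: the shift along the tool's x, y, z in units of 30 cm (1.0 is 30 cm), then the turn, a rotation vector about the tool's x, y, z in units of 60 degrees (1.0 is 60 degrees), then the gripper's target within -1 to 1 (fully open at 1, half-way at 0, shut at -1). In form: [x, y, z, wx, wy, wz, fingers, x, y, z, wx, wy, wz, fingers, ...]. A call has exactly 8 rows; each row is the pose to reach, as a shift and turn from the pose commanded when the call began, along the tool's axes at that moment; what a row does not reach only later rows make up. A row lasts 1/8 s, in which the tool goes at most 62.5 mm and 10.7 degrees, less where a joint would pass 70% of its speed; a pose out of reach is approached as far as the arm can. A call with a number of a shift or a turn outside -1 to 1 is refused whole. A call with a gripper value outside its range is refused whole. The fingers move at their own pace and stop on an object; "newtons" is the grip in N (left out, the last holds). Time passes only in rows, so rows that repeat a pose let the fingers close, or fill a call up. It gives the time, the measured TCP pose, the force, the opening and the grip force at its end, in the units of the state.
- ctrl.get_state(): the state, without advancing time (a new reading comes with each control period).
- ctrl.get_image(name): name is "scene" or "top" or "wrist"; returns a dict with "pixels" (384x512x3 uint8, red, green, blue), "fx", "fy", "cx", "cy" (pixels), "xyz" and "rotation" of the camera in the world; the wrist camera has in their place "tool_from_camera" (4x4, takes a point from camera to tool coordinates, whose origin is the TCP and whose axes are the flange's). Camera axes: x right, y up, looking along -z (the intrinsics and any distortion apply to the point x, -y, -z); pixel columns grow to the right and rows downward; lengths in m; the calibration is good to about 2 mm. The wrist camera is an equidistant fisheye: a pixel r from the principal point sees the ray r / f radians off the axis. A picture is of the moment at which its call begins: read the wrist's pose just before it. There is no depth.
- ctrl.close_job(): hands the job in; it is judged then, once.
The state is a dict: "time": time; "joint_positions": joint angles; "qd": joint speeds; "joint_torque": joint torques, N m; "position": TCP position; "tool_rot": TCP orientation; "ft_force": force on the tool from outside, world axes, zero at the start; "torque": the same for the moment, N m; "grip_width": opening from 0.0 (shut) to 1.0 (fully open); "grip_force": force on a finger pad.
Only numpy, scipy, OpenCV 4.12 (cv2) and the standard library are available. Lean on these libraries where they do the work, as an engineer would, in place of code of your own. Each camera call takes 0.05 s, during which the arm holds its last target. There are 200 camera calls.

## Task

Put the three metal spacer rings back on the upright square arbor of the meat-strip cutter, largest at the bottom, then the middle one, then the smallest on top, each pushed fully home by hand so that it lies flat on what is below. The rings only go down when their square holes line up with the shaft, so feel for it by turning them with light pressure; never force them and do not let them drop. Then let go, with everything else on the table left where it is.

Things in the scene. Friction and masses are not known exactly. Their poses are not given: they have to be found in the camera images.
- arbor_foot: The fixed foot that carries the arbor: a square grey plate, 120 x 120 mm, 12 mm thick, with a round steel shoulder on it, 72 mm across (78 mm at its root), whose flat top is 28 mm above the table. Origin on the arbor's axis at table height, z up. The arbor's square is not lined up with the foot's sides.
- shaft_top (a point): On the arbor's axis, at the top of its square steel shaft, 68 mm above the table. The shaft is 18 x 18 mm, from the shoulder up to here; above it a round pilot 17.6 mm across, 6 mm high, then a nose tapering to 10 mm at 80 mm above the table. The square's angle about the vertical differs from run to run and is not measured (this point's axes are the foot's); a 1.5 N m brake holds it still.
- large_mid (a point): Centre, half-way up, of the large spacer: a loose aluminium ring 62 mm outside, 15 mm thick, lying flat, with a square through bore 20.4 x 20.4 mm, chamfered 1 mm, alike from both faces. z is its axis; x, y are square to the bore's sides. It slips over the pilot at any angle, rests on the square shaft's corners, and slides down (1.2 mm play a side) only within about 8 degrees of the square.
- middle_mid (a point): Centre, half-way up, of the middle spacer: a loose aluminium ring 50 mm outside, 15 mm thick, lying flat, with a square through bore 20.4 x 20.4 mm, chamfered 1 mm, alike from both faces. z is its axis; x, y are square to the bore's sides. It slips over the pilot at any angle, rests on the square shaft's corners, and slides down (1.2 mm play a side) only within about 8 degrees of the square.
- small_mid (a point): Centre, half-way up, of the small spacer: a loose aluminium ring 38 mm outside, 15 mm thick, lying flat, with a square through bore 20.4 x 20.4 mm, chamfered 1 mm, alike from both faces. z is its axis; x, y are square to the bore's sides. It slips over the pilot at any angle, rests on the square shaft's corners, and slides down (1.2 mm play a side) only within about 8 degrees of the square.
- salt_cup: Bystander: white lidded cup, 66 mm wide, 60 mm high; origin at the centre of its underside.
- beef: Bystander: slice of beef, 36 x 88 mm, 34 mm high; origin at the centre of its underside.
- tin: Bystander: food tin, 57 mm wide, 72 mm high; origin at the centre of its underside.
- pepper: Bystander: shaker with a domed metal cap, 44 mm wide, 90 mm high; origin at the centre of its underside.
- spice: Bystander: glass spice jar, 45 mm wide, 100 mm high; origin at the centre of its underside.
- pen: Bystander: pen lying flat, 135 mm long, 17 mm thick; origin at the centre of its underside.
- tape: Bystander: roll of tape lying flat, 104 mm across, 25 mm high, not one of the spacers; origin at the centre of its underside.
Things that resemble listed ones, but are neither listed nor needed, are in the scene too. Leave any brown, pink or yellow look-alike of the part that bears middle_mid alone.

How it is judged:
On the way, in this order (a step that is already met when the one before it is completed fails the run):
1. the large ring is fully down on the arbor's shoulder (horizontal distance between large_mid and arbor_foot below 0.004 m and z of large_mid in the frame of arbor_foot between 0.033 and 0.038 m and angle between large_mid's own z axis and vertical below 0.08 rad), for 0.2 s.
2. the middle ring is fully down on the large one (all of step 1 and horizontal distance between middle_mid and arbor_foot below 0.004 m and z of middle_mid in the frame of arbor_foot between 0.048 and 0.053 m and angle between middle_mid's own z axis and vertical below 0.08 rad), for 0.2 s.
3. the small ring is fully down on the middle one (all of step 2 and horizontal distance between small_mid and arbor_foot below 0.004 m and z of small_mid in the frame of arbor_foot between 0.063 and 0.068 m and angle between small_mid's own z axis and vertical below 0.08 rad), for 0.2 s.
At the end, for the whole second after the job is handed in: All three rings are threaded on the arbor in the order large, middle, small from the bottom, each centred on it within 4 mm, lying level (within 0.08 rad) and fully home (within 2.5 mm of its height when it lies flat on the shoulder or on the ring below), at rest (all of step 3 and linear speed of each of large_ring, middle_ring, small_ring below 0.02 m/s); the robot touches nothing.
It fails at once if a ring is pressed, twisted or knocked against the arbor, its shoulder or another ring with more than 45 N (contact force between any of large_ring, middle_ring, small_ring and arbor_foot above 45 N or contact force between any of middle_ring, small_ring and large_ring above 45 N or contact force between small_ring and middle_ring above 45 N).
It fails at once if a ring falls down the arbor (faster than 0.5 m/s) instead of being lowered ((horizontal distance between large_mid and arbor_foot below 0.02 m and z of large_mid in the frame of arbor_foot below 0.09 m and linear speed of large_ring above 0.5 m/s) or (horizontal distance between middle_mid and arbor_foot below 0.02 m and z of middle_mid in the frame of arbor_foot below 0.09 m and linear speed of middle_ring above 0.5 m/s) or (horizontal distance between small_mid and arbor_foot below 0.02 m and z of small_mid in the frame of arbor_foot below 0.09 m and linear speed of small_ring above 0.5 m/s)).
It fails at once if a bystander is moved more than 30 mm (distance of any of salt_cup, beef, tin, pepper, spice, pen, tape from where it was at the start of the episode above 0.03 m).
It also fails if it takes over 72 s, if anything falls off the work surface, if the arm or the gripper's body presses on something with over 40 N, if the wrist force passes 120 N, or if a joint passes its speed limit or range.

## Working session

There is one attempt and no reset: what is moved stays moved. The work goes in short steps, Python scripts to look and compute and a tool call to move; the robot and the scene stay as the last step left them, time stands still between calls to the robot, and variables do not carry over. Pictures are saved under pics/ and viewed, at most 10 in all, crops included, and the job is handed in when it is done.

Besides the shell and the picture viewer there is one more tool, called after ">>>" as a command line: name --argument value ..., lists and objects as JSON in quotes. jog_arm: Moves the arm, as the interface text tells. Its arguments: {"type":"object","properties":{"moves":{"type":"array"},"newtons":{"type":"number"}},"required":["moves"]}

```bash
mkdir -p pics; cat > h.py <<'E'
import numpy as np, cv2
from scipy.spatial.transform import Rotation as R
from bench import ctrl
def rot(r):
    r=np.array(r,float)
    return r if r.shape==(3,3) else R.from_rotvec(r).as_matrix()
def ray(im,u,v):
    d=np.array([(u-im['cx'])/im['fx'],-(v-im['cy'])/im['fy'],-1.]); return rot(im['rotation'])@d
def px(im,u,v,z):
    d=ray(im,u,v); o=np.array(im['xyz']); return o+d*(z-o[2])/d[2]
def proj(im,p):
    c=rot(im['rotation']).T@(np.array(p)-im['xyz']); return im['cx']-im['fx']*c[0]/c[2], im['cy']+im['fy']*c[1]/c[2]
E
python3 - <<'E'
from h import *
print(ctrl.get_state(),ctrl.grasp_offset)
for n in('scene','top'):
    im=ctrl.get_image(n); print({k:v for k,v in im.items() if k!='pixels'})
    cv2.imwrite(f'pics/{n}.png',cv2.resize(im['pixels'][...,::-1],(800,600),interpolation=cv2.INTER_CUBIC))
    np.save(n,im,allow_pickle=True)
E
```

```text
{'time': 0.0, 'joint_positions': array([-1.13390951,  0.32184122, -0.07009442,  1.45172512,  0.02259544,
        1.37083182, -0.05689765]), 'qd': array([-0.0004266 , -0.00140875, -0.0006595 , -0.00153105, -0.00050376,
        0.00214442,  0.0007952 ]), 'joint_torque': array([ 8.22711245e-04, -4.91286671e+01, -4.03750464e-01, -3.12522984e+01,
       -6.41619391e-02,  4.36263671e-02,  1.68750671e-04]), 'position': array([0.26649433, 0.59220897, 0.22142463]), 'tool_rot': array([-0.65904229, -3.07134921,  0.00312738]), 'ft_force': array([-0.59257561, -0.44365299,  0.57924214]), 'torque': array([-0.054241  , -0.03349914, -0.00237052]), 'grip_force': 0.0, 'grip_width': 0.9968810291059097} 0.0187
{'fx': 491.1441790244612, 'fy': 491.1441790244612, 'cx': 258.5208325581805, 'cy': 186.65118396112092, 'xyz': array([-0.24041665, -0.44542114,  1.12412831]), 'rotation': array([ 0.65356738, -0.36990415, -0.98704589])}
{'fx': 479.75124531472767, 'fy': 479.75124531472767, 'cx': 261.3199726944768, 'cy': 192.41988341759912, 'xyz': array([0.41545744, 0.02748719, 1.38049137]), 'rotation': array([ 0.07125527, -0.07845749, -1.5652339 ])}
```

View pics/scene.png

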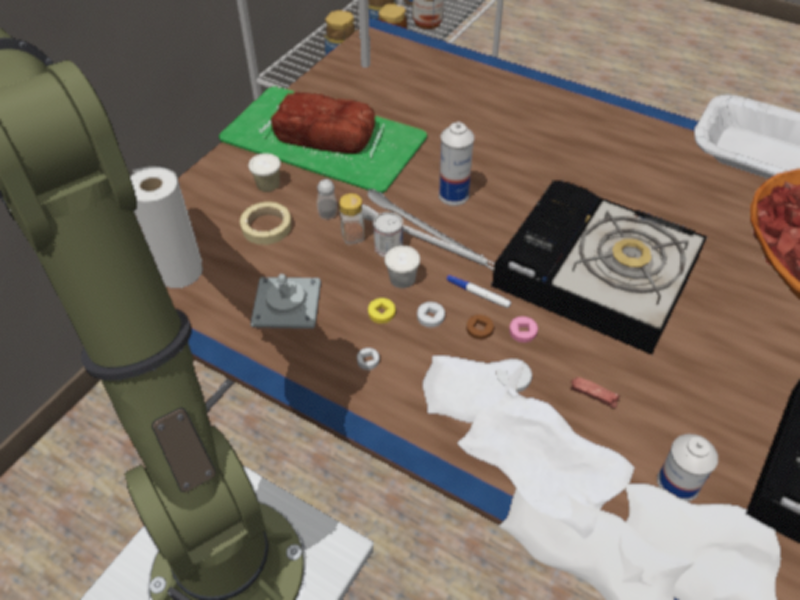

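View pics/top.png

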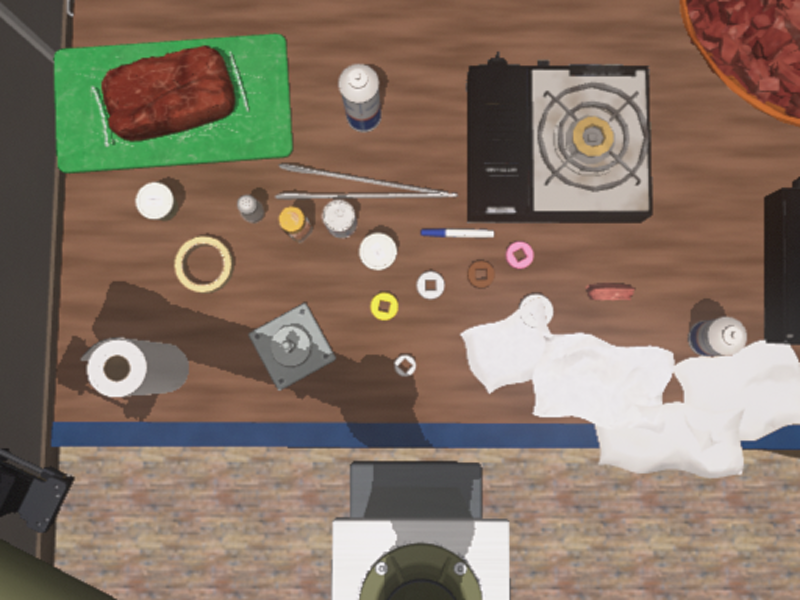

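The top view shows the foot at about (291,346), the small ring at (404,365), the white ring at (431,285), probably the middle one, and a larger white ring by the cloth at (536,310). I'll take a closer look.

```bash
python3 - <<'E'
from h import *
t=np.load('top.npy',allow_pickle=True).item(); s=np.load('scene.npy',allow_pickle=True).item()
k=.64
for n,u,v,z in[('foot',291,346,.012),('small',404,365,.015),('mid',431,285,.015),('yel',384,306,.015),('brown',481,274,.015),('large',536,310,.015),('cup',378,251,.06),('pen',457,233,.017),('tape',203,264,.025),('beef?',611,292,.034),('tin?',339,216,.072)]: print(n,px(t,u*k,v*k,z).round(3))
for n,u,v,z in[('small',368,357,.015),('mid',431,313,.015),('large',515,373,.015),('shaft',282,279,.08)]: print('sc',n,px(s,u*k,v*k,z).round(3))
a=t['pixels'][150:250,160:360,::-1]
b=s['pixels'][165:265,150:350,::-1]
cv2.imwrite('pics/c1.png',np.vstack([cv2.resize(x,(800,300) if 0 else (600,300),interpolation=cv2.INTER_CUBIC) for x in(a,b)]))
E
```

```text
foot [0.462 0.235 0.012]
small [0.429 0.029 0.015]
mid [ 0.575 -0.02   0.015]
yel [0.536 0.066 0.015]
brown [ 0.596 -0.112  0.015]
large [ 0.53  -0.212  0.015]
cup [0.63  0.076 0.06 ]
pen [ 0.672 -0.068  0.017]
tape [0.611 0.396 0.025]
beef? [ 0.562 -0.345  0.034]
tin? [0.691 0.145 0.072]
sc small [0.427 0.029 0.015]
sc mid [ 0.573 -0.018  0.015]
sc large [ 0.53  -0.212  0.015]
sc shaft [0.456 0.232 0.08 ]
```

View pics/c1.png

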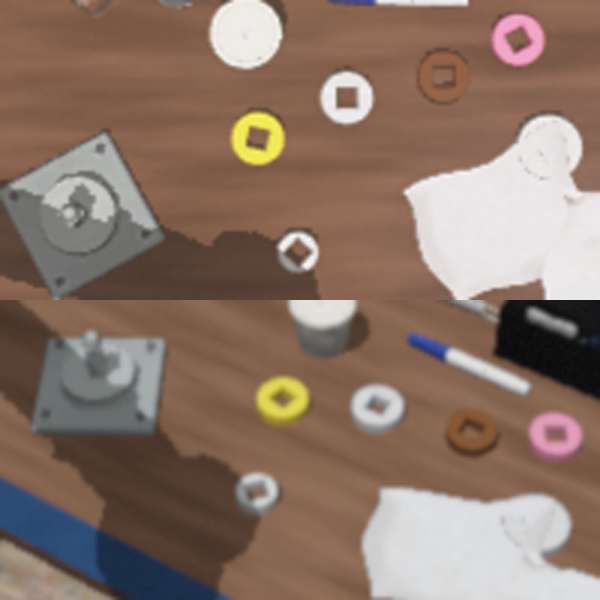

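The top half shows the white middle ring (346,97) and the small ring (298,251). A 62 mm disc (548,147) at the cloth's corner should be the large ring, partly covered. I'll work out a first move to view the arbor from above, going high over the paper roll.

```bash
cat >> h.py <<'E'
def cmd(p,yaw=None,st=None):
    "row numbers to TCP p with closing axis (tool y) at azimuth yaw deg, tool straight down"
    st=st or ctrl.get_state(); M=rot(st['tool_rot'])
    d=M.T@(np.array(p)-st['position'])/.3
    if yaw is None: yaw=np.degrees(np.arctan2(M[1,1],M[0,1]))
    y=np.radians(yaw); Y=np.array([np.cos(y),np.sin(y),0]); Z=np.array([0,0,-1.])
    T=np.stack([np.cross(Y,Z),Y,Z],1)
    w=R.from_matrix(M.T@T).as_rotvec()/np.radians(60)
    return np.r_[d,w].round(4)
def info():
    st=ctrl.get_state(); M=rot(st['tool_rot'])
    print('t',round(st['time'],2),'p',st['position'].round(4),'yaw',np.degrees(np.arctan2(M[1,1],M[0,1])).round(2),'tilt',M[:2,2].round(3),'q',st['joint_positions'].round(2),'F',st['ft_force'].round(1),'T',st['torque'].round(2),'w',round(st['grip_width'],3),st['grip_force'])
    return st
def wproj(im,st,P):
    "world -> wrist pixel (equidistant)"
    C=np.array(im['tool_from_camera']); M=rot(st['tool_rot'])
    p=np.linalg.inv(C)@np.r_[M.T@(np.array(P)-st['position']),1]; q=np.array([p[0],-p[1],-p[2]])
    r=np.hypot(q[0],q[1]); th=np.arctan2(r,q[2]); return im['cx']+im['fx']*th*q[0]/r, im['cy']+im['fy']*th*q[1]/r
def wpx(im,st,u,v,z):
    "wrist pixel -> world point at height z"
    a,b=(u-im['cx'])/im['fx'],(v-im['cy'])/im['fy']; th=np.hypot(a,b); k=np.sin(th)/max(th,1e-9)
    C=np.array(im['tool_from_camera']); M=rot(st['tool_rot'])
    d=M@C[:3,:3]@np.array([a*k,-b*k,-np.cos(th)]); o=st['position']+M@C[:3,3]; return o+d*(z-o[2])/d[2]
E
python3 - <<'E'
from h import *
info(); im=ctrl.get_image('wrist'); print({k:v for k,v in im.items() if k!='pixels'})
t=np.load('top.npy',allow_pickle=True).item()
for z in(.2,.3):print(px(t,118*.64,368*.64,z))
print(cmd([.267,.593,.37])); print(cmd([.46,.235,.27],27))
E
```

```text
t 0.1 p [0.2666 0.5923 0.2216] yaw 65.78 tilt [-0.001 -0.002] q [-1.13  0.32 -0.07  1.45  0.02  1.37 -0.06] F [ 0.1  0.4 -0.9] T [0.02 0.02 0.  ] w 1.0 0.0
{'fx': 297.3186396354542, 'fy': 297.3186396354542, 'cx': 255.3966137477401, 'cy': 190.60772969241074, 'tool_from_camera': array([[ 1.14140694e-03,  9.52206309e-01,  3.05453504e-01,
         8.41735617e-02],
       [ 9.99999199e-01, -9.19955690e-04, -8.68932310e-04,
        -3.81220170e-04],
       [-5.46399138e-04,  3.05454251e-01, -9.52206596e-01,
        -1.61066958e-01],
       [ 0.00000000e+00,  0.00000000e+00,  0.00000000e+00,
         1.00000000e+00]])}
[0.42043815 0.47639392 0.2       ]
[0.42001623 0.43836681 0.3       ]
[-5.000e-04  1.800e-03 -4.943e-01 -1.400e-03  1.000e-04  0.000e+00]
[-1.0767e+00 -8.2200e-01 -1.5970e-01 -1.3000e-03  6.0000e-04  6.4630e-01]
```

>>> jog_arm --moves '[0,0,-0.5,0,0,0,1,0,0,-0.5,0,0,0,1,-0.2,-0.15,-0.5,0,0,0.1,1,-0.9,-0.65,-0.5,0,0,0.646,1,-0.9,-0.65,-0.5,0,0,0.646,1,-0.9,-0.65,-0.5,0,0,0.646,1,-0.9,-0.65,-0.5,0,0,0.646,1,-0.9,-0.65,-0.5,0,0,0.646,1]'

```text
time: 1.15
position: [0.4354, 0.2995, 0.3729]
tool_rot: [1.65, 2.672, 0.0]
ft_force: [-0.0, 1.3, 0.5]
grip_width: 0.999
grip_force: 0.0
```

```bash
python3 - <<'E'
from h import *
info(); print(cmd([.46,.235,.24],27))
E
```

```text
t 1.15 p [0.4354 0.2995 0.3729] yaw 26.62 tilt [ 0.001 -0.001] q [-0.85  0.03  0.2   1.5  -0.    1.62 -0.18] F [-0.   1.3  0.5] T [-0.06  0.04  0.04] w 0.999 0.0
[-0.2286 -0.0233  0.4434  0.0008  0.0009 -0.0063]
```

>>> jog_arm --moves '[-0.1,0,0.2,0,0,0,1,-0.22,-0.02,0.4,0,0,0,1,-0.22,-0.02,0.45,0,0,0,1,-0.22,-0.02,0.45,0,0,0,1,-0.22,-0.02,0.45,0,0,0,1,-0.22,-0.02,0.45,0,0,0,1,-0.22,-0.02,0.45,0,0,0,1,-0.22,-0.02,0.45,0,0,0,1]'

```text
time: 2.15
position: [0.4577, 0.243, 0.2381]
tool_rot: [1.64, 2.679, 0.001]
ft_force: [-0.3, -0.2, -0.3]
grip_width: 1.0
grip_force: 0.0
```

```bash
python3 - <<'E'
from h import *
st=info(); im=ctrl.get_image('wrist')
print(wproj(im,st,[.46,.235,.08]))
np.save('w1',dict(im=im,st=st),allow_pickle=True)
u,v=wproj(im,st,[.46,.235,.06]);u,v=int(u),int(v)
c=im['pixels'][max(0,v-50):v+50,max(u-66,0):u+66,::-1]; print(u,v,c.shape)
cv2.imwrite('pics/w1.png',cv2.resize(c,None,fx=6,fy=6,interpolation=cv2.INTER_CUBIC))
E
```

```text
t 2.15 p [0.4577 0.243  0.2381] yaw 27.04 tilt [0.001 0.001] q [-0.78  0.03  0.25  1.76 -0.01  1.35 -0.06] F [-0.3 -0.2 -0.3] T [-0.1  -0.02  0.01] w 1.0 0.0
(np.float64(253.68863200118741), np.float64(182.05563465749736))
253 177 (100, 132, 3)
```

View pics/w1.png

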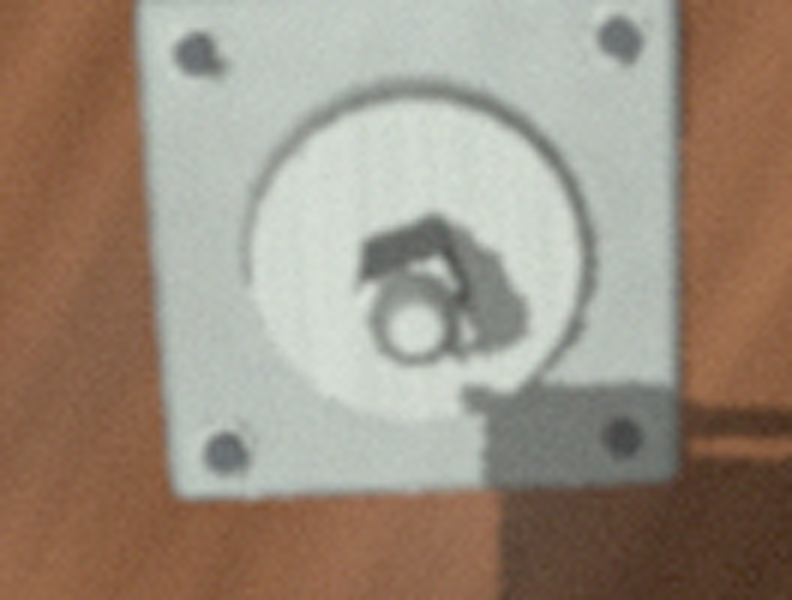

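The wrist crop shows the nose centre at (413,330), the shoulder centre at about (420,255), and the square shaft's top edges running (358,283)→(440,259)→(470,350).

```bash
python3 - <<'E'
from h import *
d=np.load('w1.npy',allow_pickle=True).item(); im,st=d['im'],d['st']
f=lambda x,y,z: wpx(im,st,187+(x-2.5)/6,127+(y-2.5)/6,z)
print('nose',f(413,330,.08),'sh',f(420,255,.028))
h=np.mean([f(198,53,.012),f(620,38,.012),f(227,452,.012),f(624,437,.012)],axis=0);print('holes',h)
L=[f(358,283,.068),f(440,259,.068),f(470,350,.068)]
for a,b in zip(L,L[1:]):
    e=b-a;print(np.linalg.norm(e),np.degrees(np.arctan2(e[1],e[0]))%90)
b=f(435,215,.028)-f(365,240,.028);print('base',np.linalg.norm(b),np.degrees(np.arctan2(b[1],b[0]))%90)
t=np.load('top.npy',allow_pickle=True).item()
k=.64
# next look above large
print(cmd([.46,.08,.30],5,st))
E
```

```text
nose [0.46146866 0.23636681 0.08      ] sh [0.46209936 0.2386939  0.028     ]
holes [0.46288017 0.23611798 0.012     ]
0.01639148906416566 43.8519652093245
0.019076561799848533 45.097663188246486
base 0.015886427948498205 47.17834317519049
[-4.874e-01 -2.400e-01 -2.068e-01  8.000e-04 -3.000e-04  3.674e-01]
```

>>> jog_arm --moves '[-0.785,-0.243,-0.05,0,0,0.45,1,-0.785,-0.243,-0.05,0,0,0.45,1,-0.785,-0.243,-0.05,0,0,0.45,1,-0.785,-0.243,-0.05,0,0,0.45,1,-0.785,-0.243,-0.05,0,0,0.45,1,-0.785,-0.243,-0.05,0,0,0.45,1,-0.785,-0.243,-0.05,0,0,0.45,1,-0.785,-0.243,-0.05,0,0,0.45,1]'

```text
time: 3.2
position: [0.4995, 0.0012, 0.2524]
tool_rot: [-2.218, -2.225, 0.0]
ft_force: [-0.9, -0.6, -0.1]
grip_width: 1.004
grip_force: 0.0
```

```bash
python3 - <<'E'
from h import *
st=info(); im=ctrl.get_image('wrist'); np.save('w2',dict(im=im,st=st),allow_pickle=True)
for p in([.53,-.212,.015],[.429,.029,.015],[.575,-.02,.015]):print(wproj(im,st,p))
print(cmd([.53,-.212,.22],-22))
cv2.imwrite('pics/w2.png',cv2.resize(im['pixels'][...,::-1],(800,600),interpolation=cv2.INTER_CUBIC))
E
```

```text
t 3.2 p [0.4995 0.0012 0.2524] yaw 0.17 tilt [-0. -0.] q [-0.55 -0.03  0.49  1.79  0.01  1.38 -0.06] F [-0.9 -0.6 -0.1] T [-0.09  0.02  0.02] w 1.004 0.0
(np.float64(273.16411421260284), np.float64(289.0738406966011))
(np.float64(203.32711037537007), np.float64(140.5035451083017))
(np.float64(308.91527159349596), np.float64(175.64422528235278))
[-7.097e-01  1.000e-01  1.081e-01 -2.000e-04  1.000e-04  3.690e-01]
```

View pics/w2.png

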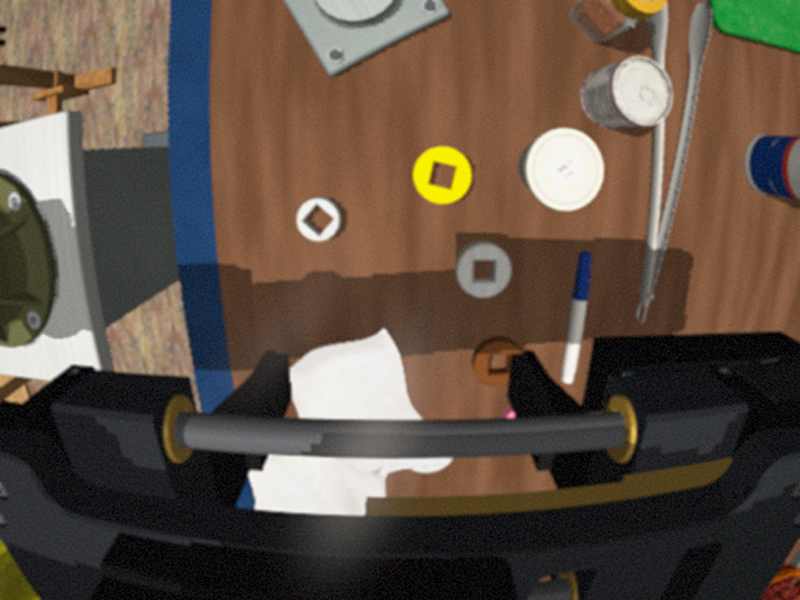

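The middle ring is at (484,270), its bore nearly axis-aligned. The small ring is at (318,219), its bore turned about 45°. The large ring is hidden behind the gripper, so I'm moving over it.

>>> jog_arm --moves '[-0.87,0.1,0.1,0,0,0.37,1,-0.87,0.1,0.1,0,0,0.37,1,-0.87,0.1,0.1,0,0,0.37,1,-0.87,0.1,0.1,0,0,0.37,1,-0.87,0.1,0.1,0,0,0.37,1,-0.87,0.1,0.1,0,0,0.37,1,-0.87,0.1,0.1,0,0,0.37,1,-0.87,0.1,0.1,0,0,0.37,1]'

```text
time: 4.25
position: [0.5304, -0.2591, 0.2228]
tool_rot: [-2.604, -1.757, -0.002]
ft_force: [-0.5, -0.8, 1.0]
grip_width: 1.003
grip_force: 0.0
```

```bash
python3 - <<'E'
from h import *
st=info(); im=ctrl.get_image('wrist'); np.save('w3',dict(im=im,st=st),allow_pickle=True)
u,v=map(int,wproj(im,st,[.53,-.212,.015])); u0,v0=u-66,max(0,v-50); print(u0,v0)
c=im['pixels'][v0:v0+100,u0:u0+132,::-1]
cv2.imwrite('pics/w3.png',cv2.resize(c,None,fx=6,fy=6,interpolation=cv2.INTER_CUBIC))
E
```

```text
t 4.25 p [ 0.5304 -0.2591  0.2228] yaw -21.99 tilt [0.001 0.001] q [-0.22  0.23  0.74  1.63 -0.16  1.34  0.16] F [-0.5 -0.8  1. ] T [-0.11  0.09  0.01] w 1.003 0.0
174 81
```

View pics/w3.png

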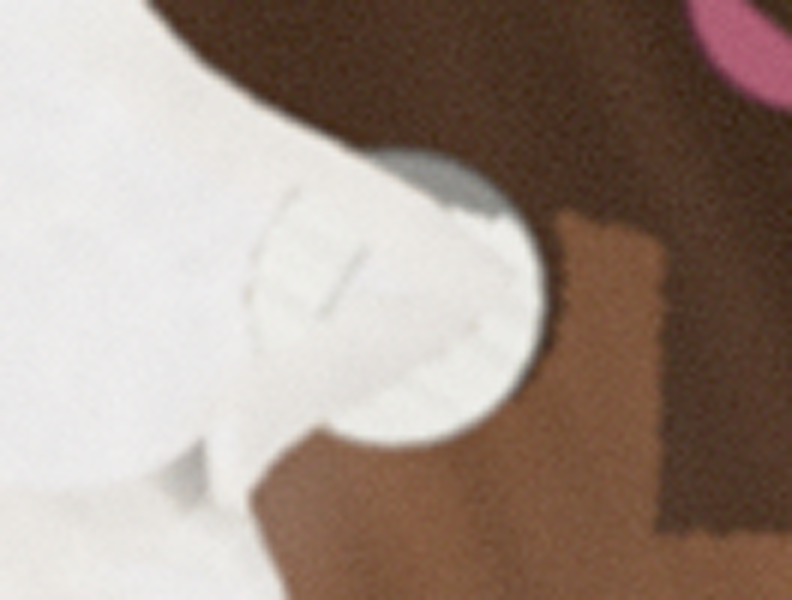

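A cloth corner lies over part of the large ring. Its rim spans (250–548, 150–445), centre (399,298), and a bore edge shows through from (370,245) to (322,318). The rim is clear of cloth at image top and bottom, so I'll grip it there.

```bash
python3 - <<'E'
from h import *
d=np.load('w3.npy',allow_pickle=True).item(); im,st=d['im'],d['st']
f=lambda x,y,z=.015: wpx(im,st,174+(x-2.5)/6,81+(y-2.5)/6,z)
ang=lambda e: np.degrees(np.arctan2(e[1],e[0]))
c=f(399,298);print('c',c,[round(np.linalg.norm(f(*q)-c)*1000,1) for q in((548,298),(250,298),(399,150),(399,445))])
print('bore',ang(f(370,245)-f(322,318))%90,'grip',ang(f(440,155)-f(358,441)))
d2=np.load('w2.npy',allow_pickle=True).item(); i2,s2=d2['im'],d2['st']
k=.64
for n,u,v in(('mid',484,270),('small',318,219)): print(n,wpx(i2,s2,u*k,v*k,.015))
# bore angles by dark-hole quad
for n,u,v in(('mid',484,270),('small',318,219)):
    x,y=int(u*k),int(v*k); w=i2['pixels'][y-12:y+13,x-12:x+13].astype(np.uint8); w=cv2.resize(w,None,fx=8,fy=8,interpolation=cv2.INTER_CUBIC)
    g=(w[...,0].astype(int)-w[...,2]) ; m=((g>25)*255).astype(np.uint8)
    cs=[q for q in cv2.findContours(m,cv2.RETR_LIST,cv2.CHAIN_APPROX_NONE)[0] if 1000<cv2.contourArea(q)<9000]
    for q in cs:
        b=cv2.boxPoints(cv2.minAreaRect(q))/8; P=[wpx(i2,s2,x-12+p[0]-.44,y-12+p[1]-.44,.01) for p in b]
        print(n,cv2.contourArea(q)/64,np.mean(P,axis=0),[(round(np.linalg.norm(P[j]-P[j-1])*1e3,1),round(ang(P[j]-P[j-1])%90,1)) for j in range(4)])
for yaw in(68,-112): print(cmd([c[0],c[1],.10],ang(f(440,155)-f(358,441))+(0 if yaw>0 else 180),st))
E
```

```text
c [ 0.53018006 -0.21044281  0.015     ] [np.float64(30.8), np.float64(31.0), np.float64(30.8), np.float64(31.1)]
bore 34.21963816345049 grip 51.73996974744514
mid [ 0.5759887 -0.0158748  0.015    ]
small [0.42928176 0.02946973 0.015     ]
mid 113.078125 [ 0.5754689  -0.01601616  0.01      ] [(np.float64(15.5), np.float64(2.7)), (np.float64(16.7), np.float64(0.8)), (np.float64(15.6), np.float64(3.3)), (np.float64(16.9), np.float64(0.5))]
small 18.0078125 [0.41425945 0.01576725 0.01      ] [(np.float64(8.2), np.float64(87.5)), (np.float64(9.5), np.float64(89.0)), (np.float64(8.1), np.float64(87.8)), (np.float64(9.5), np.float64(89.2))]
small 18.3203125 [0.41469474 0.0421697  0.01      ] [(np.float64(8.9), np.float64(88.0)), (np.float64(8.3), np.float64(88.5)), (np.float64(8.9), np.float64(88.3)), (np.float64(8.3), np.float64(88.7))]
[ 1.4950e-01 -6.1500e-02  4.0950e-01  1.0000e-03 -9.0000e-04 -1.2289e+00]
[ 1.4950e-01 -6.1500e-02  4.0950e-01 -1.0000e-03 -1.1000e-03  1.7711e+00]
```

>>> jog_arm --moves '[0.15,-0.06,0.41,0,0,-1,1,0.15,-0.06,0.41,0,0,-1,1,0.15,-0.06,0.41,0,0,-1,1,0.15,-0.06,0.41,0,0,-1,1,0.15,-0.06,0.41,0,0,-1,1,0.15,-0.06,0.41,0,0,-1,1,0.15,-0.06,0.41,0,0,-1,1,0.15,-0.06,0.41,0,0,-1,1]'

```text
time: 5.3
position: [0.5302, -0.2123, 0.0998]
tool_rot: [1.383, 2.82, 0.001]
ft_force: [-0.6, 0.0, -0.4]
grip_width: 1.0
grip_force: 0.0
```

```bash
python3 - <<'E'
from h import *
info(); print(cmd([.5302,-.2105,.004],52))
E
```

```text
t 5.3 p [ 0.5302 -0.2123  0.0998] yaw 37.75 tilt [0. 0.] q [-0.14  0.27  0.55  1.82 -0.16  1.1   1.12] F [-0.6  0.  -0.4] T [-0.07  0.01  0.02] w 1.0 0.0
[ 4.800e-03  3.600e-03  3.192e-01  5.000e-04  1.000e-04 -2.375e-01]
```

>>> jog_arm --moves '[0.005,0.0035,0.1,0,0,-0.24,1,0.005,0.0035,0.15,0,0,-0.24,1,0.005,0.0035,0.2,0,0,-0.24,1,0.005,0.0035,0.25,0,0,-0.24,1,0.005,0.0035,0.29,0,0,-0.24,1,0.005,0.0035,0.32,0,0,-0.24,1,0.005,0.0035,0.32,0,0,-0.24,1,0.005,0.0035,0.32,0,0,-0.24,0.6]' --newtons 20

```text
time: 6.3
position: [0.5303, -0.2111, 0.004]
tool_rot: [1.017, 2.972, 0.0]
ft_force: [0.2, -0.6, 0.3]
grip_width: 0.95
grip_force: 0.0
```

>>> jog_arm --moves '[0,0,0,0,0,0,0,0,0,0,0,0,0,0,0,0,0,0,0,0,0,0,0,0,0,0,0,0,0,0,0,0,0,0,0,0,0,0,0,0,0,0,0,0,0,0,0,0,0,0,0,0,0,0,0,0]' --newtons 20

```text
time: 7.3
position: [0.5302, -0.211, 0.0039]
tool_rot: [1.017, 2.972, 0.0]
ft_force: [-0.2, 0.9, 6.0]
grip_width: 0.705
grip_force: 20.0
```

```bash
python3 - <<'E'
from h import *
info()
E
```

```text
t 7.3 p [ 0.5302 -0.211   0.0039] yaw 52.22 tilt [0. 0.] q [-0.07  0.39  0.48  1.89 -0.22  0.92  1.42] F [-0.2  0.9  6. ] T [0.1 0.2 0. ] w 0.705 20.00069171190262
```

The ring is gripped (61.3 mm). Lifting and carrying it over.

>>> jog_arm --moves '[0,0,-0.05,0,0,0,0,0,0,-0.15,0,0,0,0,0,0,-0.3,0,0,0,0,0.14,0.13,-0.45,0,0,0,0,0.28,0.27,-0.5,0,0,0,0,0.42,0.4,-0.5,0,0,0,0,0.56,0.53,-0.5,0,0,0,0,0.56,0.53,-0.5,0,0,0,0]'

```text
time: 8.3
position: [0.4934, 0.0233, 0.1538]
tool_rot: [-1.003, -2.976, -0.003]
ft_force: [-0.2, -0.7, -0.8]
grip_width: 0.702
grip_force: 20.0
```

```bash
python3 - <<'E'
from h import *
st=info(); print(cmd([.462,.2365,.14],63)); im=ctrl.get_image('wrist'); np.save('w4',dict(im=im,st=st),allow_pickle=True)
cv2.imwrite('pics/w4.png',cv2.resize(im['pixels'][170:370,120:390,::-1],None,fx=2.9,fy=2.9,interpolation=cv2.INTER_CUBIC))
M=rot(st['tool_rot']); print(wproj(im,st,st['position']+M@[0,0,-.004]))
E
```

```text
t 8.3 p [0.4934 0.0233 0.1538] yaw 52.75 tilt [-0.     0.002] q [-0.43  0.03  0.34  1.93 -0.01  1.18  0.83] F [-0.2 -0.7 -0.8] T [-0.14  0.    0.01] w 0.702 20.000277366489172
[ 0.5133  0.5022  0.0474  0.0014 -0.0014 -0.1708]
(np.float64(255.67834538116392), np.float64(244.5003540441801))
```

View pics/w4.png

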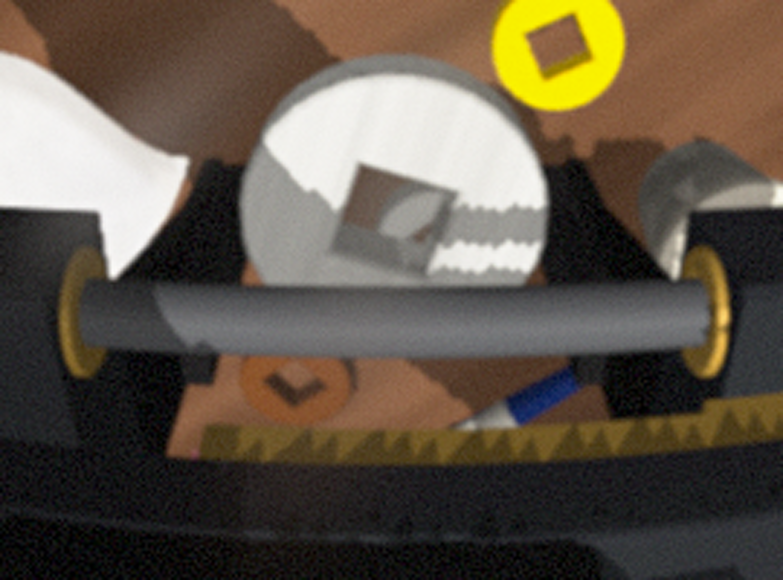

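The ring is in the grip with its bore corners at (362,163), (458,192), (428,276) and (332,248). I'll measure the offset and angle in the tool frame.

```bash
python3 - <<'E'
from h import *
d=np.load('w4.npy',allow_pickle=True).item(); im,st=d['im'],d['st']
M=rot(st['tool_rot'])
f=lambda x,y: M.T@(wpx(im,st,120+(x-1)/2.9,170+(y-1)/2.9,st['position'][2]+.011)-st['position'])
P=np.array([f(*q) for q in((362,163),(458,192),(428,276),(332,248))]); print('c',P.mean(0)*1000)
for i in range(4):
    e=M@(P[i]-P[i-1]); print(np.linalg.norm(e)*1e3,np.degrees(np.arctan2(e[1],e[0]))%90)
# rim circle fit on visible top-face edge
Q=np.array([f(*q)[:2] for q in((265,135),(330,83),(400,73),(470,90),(527,140),(546,200))])
s=np.linalg.lstsq(np.c_[2*Q,np.ones(6)],(Q**2).sum(1),rcond=None)[0];print('rim',s[:2]*1e3,np.sqrt(s[2]+s[:2]@s[:2])*1e3)
E
```

```text
c [  2.81940685   0.09622468 -10.9955064 ]
19.858381896548934 34.340531866739454
19.568877830813438 34.16312809634276
19.976620054194065 36.815943434832604
20.43221502859833 33.891331126371284
rim [ 3.61217568 -0.15082853] 30.185521818114598
```

```bash
python3 - <<'E'
from h import *
print(cmd([.4633,.2358,.10],63.2))
E
```

```text
[ 5.195e-01  5.092e-01  1.794e-01  1.000e-04 -0.000e+00 -1.782e-01]
```

>>> jog_arm --moves '[0.1,0.1,0,0,0,-0.05,0,0.22,0.22,0,0,0,-0.1,0,0.36,0.35,0,0,0,-0.15,0,0.47,0.46,0.03,0,0,-0.178,0,0.519,0.509,0.08,0,0,-0.178,0,0.519,0.509,0.15,0,0,-0.178,0,0.519,0.509,0.18,0,0,-0.178,0,0.519,0.509,0.18,0,0,-0.178,0]'

```text
time: 9.35
position: [0.4653, 0.2317, 0.0988]
tool_rot: [-0.74, -3.052, 0.003]
ft_force: [0.8, -0.4, 0.7]
grip_width: 0.704
grip_force: 20.0
```

```bash
python3 - <<'E'
from h import *
st=info(); print(cmd([.4633,.2358,.074],63.2)); im=ctrl.get_image('wrist'); np.save('w5',dict(im=im,st=st),allow_pickle=True)
cv2.imwrite('pics/w5.png',cv2.resize(im['pixels'][180:270,190:320,::-1],None,fx=6,fy=6,interpolation=cv2.INTER_CUBIC))
E
```

```text
t 9.35 p [0.4653 0.2317 0.0988] yaw 62.73 tilt [-0.001 -0.002] q [-0.65  0.15  0.15  1.93 -0.02  1.07  0.6 ] F [ 0.8 -0.4  0.7] T [ 0.01 -0.01 -0.01] w 0.704 19.99978738836944
[ 0.0121  0.0094  0.0827 -0.0019 -0.0004 -0.0078]
```

View pics/w5.png

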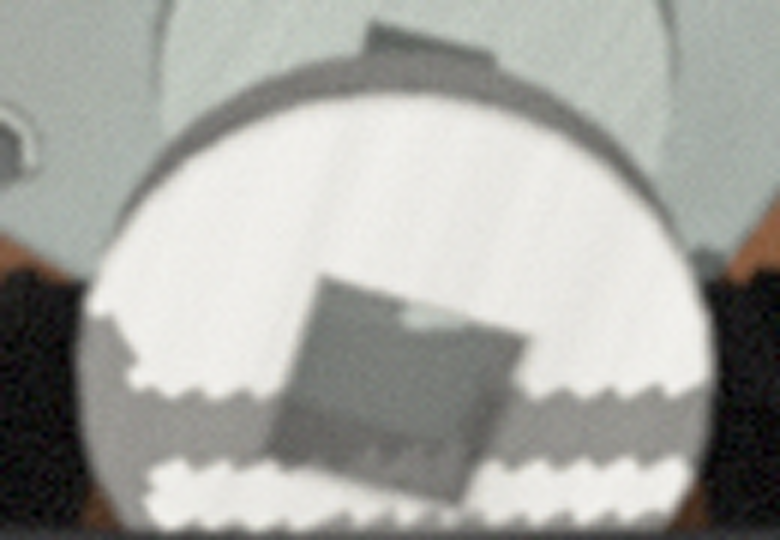

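The picture shows the ring's bore at (320,275)–(528,337)–(460,500)–(265,450), and the shaft's base edge beyond the ring at (370,22)–(495,50).

```bash
python3 - <<'E'
from h import *
d=np.load('w5.npy',allow_pickle=True).item(); im,st=d['im'],d['st']; st=ctrl.get_state()
info()
f=lambda x,y,z: wpx(im,st,190+(x-2.5)/6,180+(y-2.5)/6,z)
ang=lambda e: np.degrees(np.arctan2(e[1],e[0]))%90
zt=st['position'][2]+.011
P=np.array([f(*q,zt) for q in((320,275),(528,337),(460,503),(265,450))]); print('bore c',P.mean(0),[ang(P[i]-P[i-1]).round(1) for i in range(4)])
a,b=f(372,22,.028),f(495,48,.028);print('shaft edge',ang(b-a),np.linalg.norm(b-a),a,b)
u,v=wproj(im,st,[.462,.2365,.08]);print('nose pred',(u-190)*6+2.5,(v-180)*6+2.5)
# shoulder circle edges visible at (160,70) and (670,50)
print(f(160,75,.028),f(672,60,.028))
print(cmd([.4633,.2358,.086],63.2,st))
E
```

```text
t 9.4 p [0.4657 0.2323 0.0996] yaw 62.76 tilt [ 0.    -0.001] q [-0.65  0.14  0.15  1.92 -0.02  1.07  0.6 ] F [-0.1  0.7 -1.6] T [0.02 0.02 0.02] w 0.701 19.99985771253705
bore c [0.46257455 0.23349677 0.11060026] [np.float64(46.1), np.float64(44.4), np.float64(44.4), np.float64(45.2)]
shaft edge 50.40494409718613 0.017195853860938817 [0.45009966 0.23658339 0.028     ] [0.46105957 0.24983397 0.028     ]
nose pred 415.3363467547117 247.50508945946223
[0.44346438 0.20705384 0.028     ] [0.47379355 0.27088127 0.028     ]
[ 0.0124  0.0068  0.0453 -0.0005  0.0003 -0.0074]
```

```bash
python3 - <<'E'
from h import *
print(cmd([.4648,.2355,.080],63.2))
E
```

```text
[ 0.0075  0.0082  0.0653 -0.0005  0.0003 -0.0074]
```

>>> jog_arm --moves '[0.0075,0.008,0,0,0,-0.007,0,0.0075,0.008,0.02,0,0,-0.007,0,0.0075,0.008,0.03,0,0,-0.007,0,0.0075,0.008,0.04,0,0,-0.007,0,0.0075,0.008,0.05,0,0,-0.007,0,0.0075,0.008,0.06,0,0,-0.007,0,0.0075,0.008,0.065,0,0,-0.007,0,0.0075,0.008,0.065,0,0,-0.007,0]'

```text
time: 10.4
position: [0.4641, 0.2368, 0.0799]
tool_rot: [-0.725, -3.057, 0.0]
ft_force: [1.1, -0.4, -0.9]
grip_width: 0.704
grip_force: 20.0
```

```bash
python3 - <<'E'
from h import *
info()
E
```

```text
t 10.4 p [0.4641 0.2368 0.0799] yaw 63.32 tilt [-0. -0.] q [-0.65  0.17  0.14  1.94 -0.03  1.03  0.61] F [ 1.1 -0.4 -0.9] T [ 0.03 -0.    0.02] w 0.704 19.999781353399158
```

>>> jog_arm --moves '[-0.004,-0.003,0,0,0,0,0,-0.004,-0.003,0.008,0,0,0,0,-0.004,-0.003,0.016,0,0,0,0,-0.004,-0.003,0.022,0,0,0,0,-0.004,-0.003,0.026,0,0,0,0,-0.004,-0.003,0.03,0,0,0,0,-0.004,-0.003,0.032,0,0,0,0,-0.004,-0.003,0.032,0,0,0,0]'

```text
time: 11.4
position: [0.4647, 0.2356, 0.0704]
tool_rot: [-0.725, -3.057, -0.0]
ft_force: [0.2, 0.6, -1.4]
grip_width: 0.701
grip_force: 20.0
```

```bash
python3 - <<'E'
from h import *
info()
E
```

```text
t 11.4 p [0.4647 0.2356 0.0704] yaw 63.32 tilt [-0.  0.] q [-0.65  0.18  0.14  1.95 -0.03  1.01  0.61] F [ 0.2  0.6 -1.4] T [ 0.07  0.01 -0.02] w 0.701 19.999857544898987
```

>>> jog_arm --moves '[0,0,0.005,0,0,0,0,0,0,0.01,0,0,0,0,0,0,0.015,0,0,0,0,0,0,0.02,0,0,0,0,0,0,0.025,0,0,0,0,0,0,0.03,0,0,0,0,0,0,0.035,0,0,0,0,0,0,0.035,0,0,0,0]'

```text
time: 12.4
position: [0.4647, 0.2357, 0.0598]
tool_rot: [-0.725, -3.057, -0.0]
ft_force: [-1.7, 1.9, -1.6]
grip_width: 0.701
grip_force: 20.0
```

```bash
python3 - <<'E'
from h import *
info()
E
```

```text
t 12.4 p [0.4647 0.2357 0.0598] yaw 63.33 tilt [-0.  0.] q [-0.65  0.19  0.14  1.96 -0.03  0.99  0.61] F [-1.7  1.9 -1.6] T [ 0.37  0.18 -0.06] w 0.701 19.999802615493536
```

It's on the square and sliding freely, so I'm going on down.

>>> jog_arm --moves '[0.002,0,0.01,0,0,0,0,0.002,0,0.022,0,0,0,0,0.002,0,0.035,0,0,0,0,0.002,0,0.048,0,0,0,0,0.002,0,0.06,0,0,0,0,0.002,0,0.072,0,0,0,0,0.002,0,0.082,0,0,0,0,0.002,0,0.084,0,0,0,0]'

```text
time: 13.4
position: [0.4642, 0.2357, 0.0345]
tool_rot: [-0.725, -3.057, 0.0]
ft_force: [0.0, 0.4, -2.1]
grip_width: 0.704
grip_force: 20.0
```

```bash
python3 - <<'E'
from h import *
info()
E
```

```text
t 13.4 p [0.4642 0.2357 0.0345] yaw 63.32 tilt [-0. -0.] q [-0.65  0.23  0.14  1.98 -0.04  0.94  0.62] F [ 0.   0.4 -2.1] T [-0.02 -0.03 -0.04] w 0.704 19.999736370518804
```

>>> jog_arm --moves '[0,0,0.002,0,0,0,0,0,0,0.004,0,0,0,0,0,0,0.006,0,0,0,0,0,0,0.008,0,0,0,0,0,0,0.009,0,0,0,0,0,0,0.01,0,0,0,0,0,0,0.01,0,0,0,0,0,0,0.01,0,0,0,0]'

```text
time: 14.4
position: [0.4643, 0.2358, 0.0319]
tool_rot: [0.725, 3.057, 0.0]
ft_force: [-1.3, 1.0, -0.4]
grip_width: 0.7
grip_force: 20.0
```

```bash
python3 - <<'E'
from h import *
info()
E
```

```text
t 14.4 p [0.4643 0.2358 0.0319] yaw 63.31 tilt [0. 0.] q [-0.65  0.23  0.14  1.98 -0.04  0.93  0.62] F [-1.3  1.  -0.4] T [-0.04  0.12  0.02] w 0.7 20.000055469572544
```

>>> jog_arm --moves '[0,0,0.002,0,0,0,0,0,0,0.004,0,0,0,0,0,0,0.004,0,0,0,0,0,0,0.004,0,0,0,0.6,0,0,0.004,0,0,0,1,0,0,0.004,0,0,0,1,0,0,0.004,0,0,0,1,0,0,0.004,0,0,0,1]'

```text
time: 15.4
position: [0.4643, 0.2358, 0.0305]
tool_rot: [-0.725, -3.057, 0.0]
ft_force: [0.9, -0.5, 0.4]
grip_width: 0.995
grip_force: 0.0
```

```bash
python3 - <<'E'
from h import *
st=info(); im=ctrl.get_image('wrist'); np.save('w6',dict(im=im,st=st),allow_pickle=True)
print(cmd([.4642,.2357,.2],27))
E
```

```text
t 15.4 p [0.4643 0.2358 0.0305] yaw 63.32 tilt [-0. -0.] q [-0.65  0.23  0.14  1.98 -0.04  0.93  0.62] F [ 0.9 -0.5  0.4] T [-0.03  0.01 -0.04] w 0.995 0.0
[ 1.000e-04 -4.000e-04 -5.650e-01 -0.000e+00 -0.000e+00  6.053e-01]
```

Large ring released. Rising, then over to the middle ring.

>>> jog_arm --moves '[0,0,-0.15,0,0,0,1,0,0,-0.35,0,0,0,1,-0.1,-0.08,-0.5,0,0,0.17,1,-0.73,-0.62,-0.5,0,0,1,1,-0.73,-0.62,-0.5,0,0,1,1,-0.73,-0.62,-0.5,0,0,1,1,-0.73,-0.62,-0.5,0,0,1,1,-0.73,-0.62,-0.5,0,0,1,1]'

```text
time: 16.45
position: [0.5773, -0.036, 0.1808]
tool_rot: [2.17, 2.267, -0.003]
ft_force: [-1.4, 0.1, 0.4]
grip_width: 1.002
grip_force: 0.0
```

```bash
python3 - <<'E'
from h import *
ctrl.get_image('top')
st=info(); im=ctrl.get_image('wrist'); np.save('w7',dict(im=im,st=st),allow_pickle=True)
t=ctrl.get_image('top')
x,y=map(int,proj(t,[.462,.236,.043])); a=t['pixels'][y-25:y+25,x-33:x+33,::-1]
c=np.array(wproj(im,st,[.5755,-.016,.015])).astype(int);print('origin wrist',c-[44,33],'top',x-33,y-25)
b=im['pixels'][c[1]-33:c[1]+33,c[0]-44:c[0]+44,::-1]
cv2.imwrite('pics/w7.png',np.hstack([cv2.resize(a,(396,300),interpolation=cv2.INTER_CUBIC),cv2.resize(b,(400,300),interpolation=cv2.INTER_CUBIC)]))
E
```

```text
t 16.5 p [ 0.5767 -0.0324  0.1804] yaw 2.55 tilt [ 0.    -0.001] q [-0.38  0.2   0.45  1.71 -0.09  1.25  0.13] F [-0.1  0.1  0.9] T [0.01 0.09 0.  ] w 0.997 0.0
origin wrist [210 126] top 151 196
```

View pics/w7.png

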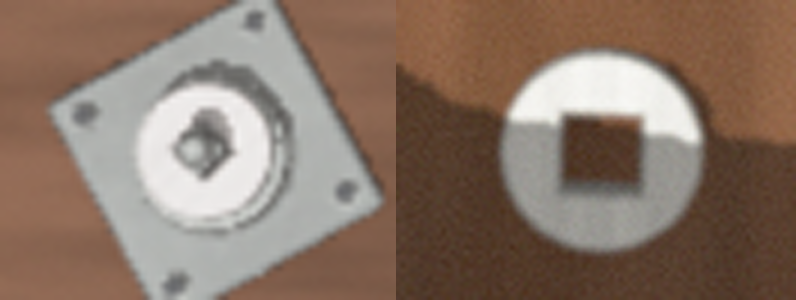

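The left panel (top camera) shows the large ring level on the shoulder. The right panel shows the middle ring's rim from 500–706 by 48–252, with the bore square to the picture.

```bash
python3 - <<'E'
from h import *
d=np.load('w7.npy',allow_pickle=True).item(); im,st=d['im'],d['st']
f=lambda x,y,z=.015: wpx(im,st,210+(x-396)/4.545-.5,126+y/4.545-.5,z)
c=f(603,150);print(c,[np.linalg.norm(f(*q)-c)*1e3 for q in((500,150),(706,150),(603,48),(603,252))]); e=f(643,116)-f(562,115);print(np.degrees(np.arctan2(e[1],e[0])))
info();print(cmd([c[0],c[1],.004],2.5))
E
```

```text
[ 0.57593763 -0.0154042   0.015     ] [np.float64(25.39507903083369), np.float64(25.397320917073472), np.float64(25.330372354064554), np.float64(26.128311493106274)]
1.8678561090989634
t 16.6 p [ 0.5763 -0.0286  0.1803] yaw 3.43 tilt [-0.  0.] q [-0.39  0.2   0.44  1.71 -0.09  1.25  0.14] F [-0.5  0.2  0.5] T [-0.04  0.08  0.03] w 0.996 0.0
[ 4.360e-02  1.500e-03  5.877e-01 -4.000e-04 -3.000e-04  1.550e-02]
```

>>> jog_arm --moves '[0.044,0,0.15,0,0,0,1,0.044,0,0.3,0,0,0,1,0.044,0,0.43,0,0,0,1,0.044,0,0.5,0,0,0,1,0.044,0,0.55,0,0,0,1,0.044,0,0.575,0,0,0,1,0.044,0,0.588,0,0,0,0.7,0.044,0,0.588,0,0,0,0.4]' --newtons 20

```text
time: 17.6
position: [0.5761, -0.0155, 0.0046]
tool_rot: [2.156, 2.285, 0.001]
ft_force: [-0.2, -0.3, -0.3]
grip_width: 0.855
grip_force: 0.0
```

>>> jog_arm --moves '[0,0,0,0,0,0,-0.2,0,0,0,0,0,0,-0.2,0,0,0,0,0,0,-0.2,0,0,0,0,0,0,-0.2,0,0,0,0,0,0,-0.2,0,0,0,0,0,0,-0.2,0,0,-0.05,0,0,0,-0.2,0,0,-0.15,0,0,0,-0.2]' --newtons 20

```text
time: 18.6
position: [0.5743, -0.0156, 0.0488]
tool_rot: [-2.155, -2.283, 0.004]
ft_force: [0.2, 0.5, -0.4]
grip_width: 0.567
grip_force: 20.0
```

```bash
python3 - <<'E'
from h import *
info();print(cmd([.46,.236,.16],44))
E
```

```text
t 18.6 p [ 0.5743 -0.0156  0.0488] yaw 3.31 tilt [-0.003 -0.001] q [-0.38  0.33  0.42  1.84 -0.15  1.01  0.16] F [ 0.2  0.5 -0.4] T [-0.15 -0.    0.05] w 0.567 19.99948924407363
[ 8.593e-01 -3.330e-01 -3.700e-01 -3.000e-03 -8.000e-04 -6.781e-01]
```

>>> jog_arm --moves '[0.05,-0.02,-0.17,0,0,-0.1,-0.2,0.2,-0.08,-0.3,0,0,-0.25,-0.2,0.36,-0.14,-0.35,0,0,-0.42,-0.2,0.52,-0.2,-0.35,0,0,-0.59,-0.2,0.68,-0.26,-0.35,0,0,-0.72,-0.2,0.82,-0.31,-0.35,0,0,-0.72,-0.2,0.862,-0.331,-0.3,0,0,-0.72,-0.2,0.862,-0.331,-0.23,0,0,-0.72,-0.2]'

```text
time: 19.6
position: [0.4613, 0.2378, 0.1181]
tool_rot: [1.16, 2.918, 0.001]
ft_force: [0.3, -0.9, -0.6]
grip_width: 0.56
grip_force: 20.0
```

```bash
python3 - <<'E'
from h import *
st=info(); im=ctrl.get_image('wrist'); np.save('w8',dict(im=im,st=st),allow_pickle=True)
cv2.imwrite('pics/w8.png',cv2.resize(im['pixels'][180:270,190:320,::-1],None,fx=6,fy=6,interpolation=cv2.INTER_CUBIC))
info()
E
```

```text
t 19.6 p [0.4613 0.2378 0.1181] yaw 46.63 tilt [0.001 0.001] q [-0.68  0.12  0.16  1.91 -0.02  1.11  0.31] F [ 0.3 -0.9 -0.6] T [-0.01 -0.01 -0.01] w 0.56 19.9999193334952
t 19.65 p [0.4598 0.2355 0.1147] yaw 46.55 tilt [-0.003 -0.003] q [-0.68  0.12  0.16  1.91 -0.02  1.11  0.31] F [-0.9 -1.5 -2.4] T [-0.11  0.14 -0.  ] w 0.561 19.99999003484845
```

View pics/w8.png

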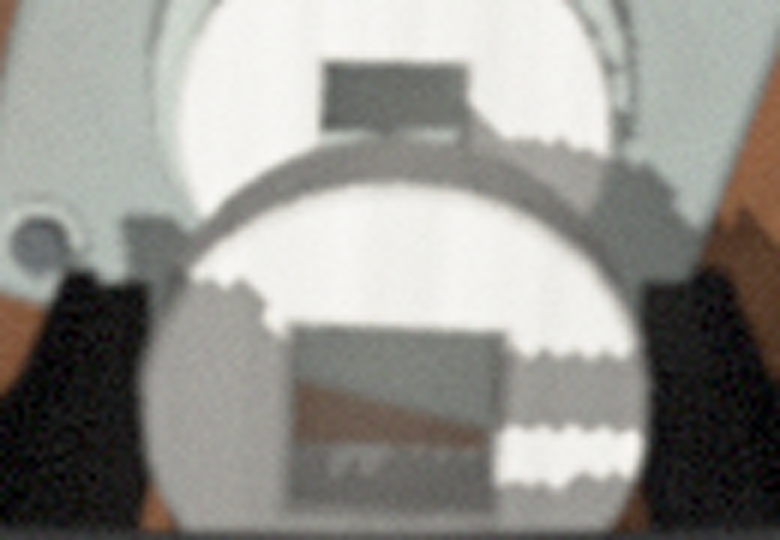

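The middle ring's bore is at (290,328)–(503,335)–(495,510)–(287,507). Beyond it is the large ring's bore and shaft, with the far edge at (322–468, 62), nearly parallel.

```bash
python3 - <<'E'
from h import *
d=np.load('w8.npy',allow_pickle=True).item(); im,st=d['im'],d['st']; M=rot(st['tool_rot'])
f=lambda x,y,z: M.T@(wpx(im,st,190+(x-2.5)/6,180+(y-2.5)/6,z)-st['position'])
zt=st['position'][2]+.011
P=np.array([f(*q,zt) for q in((290,328),(503,335),(495,510),(287,507))]); print('mid bore mm',P.mean(0)*1e3); E=P[1]-P[0]; print(np.linalg.norm(E),np.degrees(np.arctan2(E[0],E[1])))
a,b=f(324,62,.043),f(467,62,.043); E=b-a; print('large bore edge',a*1e3,b*1e3,np.degrees(np.arctan2(E[0],E[1])),np.linalg.norm(E),'centre',(a+b)[:2]*500-[10.2,0])
c,e=f(322,130,.068),f(465,130,.068);print('shaft top edge?',c*1e3,e*1e3)
# rim
Q=np.array([f(*q,zt)[:2] for q in((200,265),(290,205),(395,182),(500,207),(600,280),(638,350))])
s=np.linalg.lstsq(np.c_[2*Q,np.ones(6)],(Q**2).sum(1),rcond=None)[0];print('rim',s[:2]*1e3,np.sqrt(s[2]+s[:2]@s[:2])*1e3)
print(info()['position'], cmd([.4618,.2371,.08],46.6))
E
```

```text
mid bore mm [  0.07835633  -0.2612424  -11.00036187]
0.019951566509499752 -2.1115889459624952
large bore edge [ 8.9464196  -9.92473421 75.11348837] [ 8.95496557  9.95327656 75.13715591] 0.02463263482147941 0.019878026692244272 centre [-1.24930742  0.01427117]
shaft top edge? [ 7.91315352 -9.27212291 50.11479062] [ 7.91951062  8.7293711  50.13622463]
rim [ 0.64894374 -0.24935906] 24.05723295419073
t 19.65 p [0.4598 0.2355 0.1147] yaw 46.55 tilt [-0.003 -0.003] q [-0.68  0.12  0.16  1.91 -0.02  1.11  0.31] F [-0.9 -1.5 -2.4] T [-0.11  0.14 -0.  ] w 0.561 19.99999003484845
[0.4598438  0.23551225 0.11474788] [-0.0011  0.0089  0.1158 -0.0043 -0.0003 -0.0009]
```

>>> jog_arm --moves '[-0.001,0.001,0.01,0,0,-0.02,-0.2,-0.001,0.001,0.04,0,0,-0.02,-0.2,-0.001,0.001,0.07,0,0,-0.02,-0.2,-0.001,0.001,0.09,0,0,-0.02,-0.2,-0.001,0.001,0.11,0,0,-0.02,-0.2,-0.001,0.001,0.125,0,0,-0.02,-0.2,-0.001,0.001,0.135,0,0,-0.02,-0.2,-0.001,0.001,0.14,0,0,-0.02,-0.2]'

```text
time: 20.65
position: [0.462, 0.2369, 0.0761]
tool_rot: [1.133, 2.93, 0.0]
ft_force: [0.1, 0.1, -0.5]
grip_width: 0.562
grip_force: 20.0
```

```bash
python3 - <<'E'
from h import *
info()
E
```

```text
t 20.65 p [0.462  0.2369 0.0761] yaw 47.72 tilt [0. 0.] q [-0.67  0.17  0.16  1.95 -0.03  1.03  0.33] F [ 0.1  0.1 -0.5] T [-0.05 -0.01  0.01] w 0.562 20.000024372711778
```

Now to TCP z ≈ 0.068 in small steps, watching the force.

>>> jog_arm --moves '[0,0,0.004,0,0,0,-0.2,0,0,0.008,0,0,0,-0.2,0,0,0.012,0,0,0,-0.2,0,0,0.016,0,0,0,-0.2,0,0,0.02,0,0,0,-0.2,0,0,0.023,0,0,0,-0.2,0,0,0.025,0,0,0,-0.2,0,0,0.025,0,0,0,-0.2]'

```text
time: 21.65
position: [0.462, 0.2369, 0.0686]
tool_rot: [-1.133, -2.93, -0.0]
ft_force: [-0.9, 0.2, -0.8]
grip_width: 0.566
grip_force: 20.0
```

```bash
python3 - <<'E'
from h import *
info()
E
```

```text
t 21.65 p [0.462  0.2369 0.0686] yaw 47.72 tilt [-0.  0.] q [-0.67  0.18  0.16  1.96 -0.03  1.01  0.34] F [-0.9  0.2 -0.8] T [ 0.07  0.05 -0.07] w 0.566 19.999838112853467
```

>>> jog_arm --moves '[0,0,0.006,0,0,0,-0.2,0,0,0.014,0,0,0,-0.2,0,0,0.024,0,0,0,-0.2,0,0,0.034,0,0,0,-0.2,0,0,0.044,0,0,0,-0.2,0,0,0.054,0,0,0,-0.2,0,0,0.06,0,0,0,-0.2,0,0,0.062,0,0,0,-0.2]'

```text
time: 22.65
position: [0.4619, 0.2369, 0.0499]
tool_rot: [-1.133, -2.93, 0.0]
ft_force: [-0.5, 1.1, 0.6]
grip_width: 0.563
grip_force: 20.0
```

```bash
python3 - <<'E'
from h import *
info()
E
```

```text
t 22.65 p [0.4619 0.2369 0.0499] yaw 47.72 tilt [-0. -0.] q [-0.67  0.2   0.16  1.97 -0.04  0.97  0.34] F [-0.5  1.1  0.6] T [0.12 0.2  0.05] w 0.563 19.999977881088853
```

>>> jog_arm --moves '[0,0,0.002,0,0,0,-0.2,0,0,0.004,0,0,0,-0.2,0,0,0.006,0,0,0,-0.2,0,0,0.008,0,0,0,-0.2,0,0,0.01,0,0,0,-0.2,0,0,0.011,0,0,0,-0.2,0,0,0.011,0,0,0,-0.2,0,0,0.011,0,0,0,-0.2]'

```text
time: 23.65
position: [0.4621, 0.237, 0.0475]
tool_rot: [-1.133, -2.93, -0.0]
ft_force: [-2.9, -0.2, 4.6]
grip_width: 0.568
grip_force: 20.0
```

```bash
python3 - <<'E'
from h import *
info()
E
```

```text
t 23.65 p [0.4621 0.237  0.0475] yaw 47.72 tilt [0. 0.] q [-0.67  0.21  0.16  1.97 -0.04  0.97  0.34] F [-2.9 -0.2  4.6] T [-0.07  0.66 -0.  ] w 0.568 20.00071860384196
```

>>> jog_arm --moves '[0,0,0.001,0,0,0,-0.2,0,0,0.001,0,0,0,0.2,0,0,0.001,0,0,0,0.6,0,0,0.001,0,0,0,1,0,0,0.001,0,0,0,1,0,0,0.001,0,0,0,1,0,0,-0.05,0,0,0,1,0,0,-0.2,0,0,0,1]'

```text
time: 24.65
position: [0.4604, 0.2359, 0.1062]
tool_rot: [-1.132, -2.928, 0.006]
ft_force: [0.8, 1.3, 0.1]
grip_width: 0.999
grip_force: 0.0
```

```bash
python3 - <<'E'
from h import *
info(); print(cmd([.429,.029,.16],-20),cmd([.429,.029,.16],0),cmd([.429,.029,.16],20))
E
```

```text
t 24.65 p [0.4604 0.2359 0.1062] yaw 47.71 tilt [-0.004 -0.003] q [-0.67  0.13  0.16  1.92 -0.02  1.09  0.33] F [0.8 1.3 0.1] T [ 0.01 -0.04  0.05] w 0.999 0.0
[-0.3864 -0.5816 -0.1771 -0.0044  0.0016  1.1286] [-0.3864 -0.5816 -0.1771 -0.0044  0.0008  0.7952] [-0.3864 -0.5816 -0.1771 -0.0044  0.      0.4619]
```

>>> jog_arm --moves '[0,0,-0.15,0,0,0,1,-0.06,-0.09,-0.2,0,0,0.15,1,-0.454,-0.633,-0.2,0,0,0.73,1,-0.454,-0.633,-0.2,0,0,0.73,1,-0.454,-0.633,-0.2,0,0,0.73,1,-0.454,-0.633,-0.2,0,0,0.73,1,-0.454,-0.633,-0.2,0,0,0.73,1,-0.454,-0.633,-0.2,0,0,0.73,1]'

```text
time: 25.65
position: [0.4353, 0.0065, 0.1671]
tool_rot: [2.14, 2.3, 0.001]
ft_force: [-0.7, 0.5, 0.1]
grip_width: 0.996
grip_force: 0.0
```

```bash
python3 - <<'E'
from h import *
ctrl.get_image('top')
st=info(); im=ctrl.get_image('wrist'); np.save('w9',dict(im=im,st=st),allow_pickle=True)
t=ctrl.get_image('top')
x,y=map(int,proj(t,[.462,.236,.05])); a=t['pixels'][y-25:y+25,x-33:x+33,::-1]
c=np.array(wproj(im,st,[.429,.029,.015])).astype(int);print('origin wrist',c-[44,33])
b=im['pixels'][c[1]-33:c[1]+33,c[0]-44:c[0]+44,::-1]
cv2.imwrite('pics/w9.png',np.hstack([cv2.resize(a,(264,200),interpolation=cv2.INTER_CUBIC)[:, :],np.zeros((200,8,3),np.uint8),cv2.resize(b,(528,396),interpolation=cv2.INTER_CUBIC)[100:300]]))
E
```

```text
t 25.7 p [0.4353 0.0065 0.167 ] yaw 4.14 tilt [0. 0.] q [-0.47 -0.12  0.37  2.04  0.05  1.22 -0.05] F [0.7 0.5 0.5] T [-0.06  0.04  0.  ] w 1.002 0.0
origin wrist [206 122]
```

View pics/w9.png

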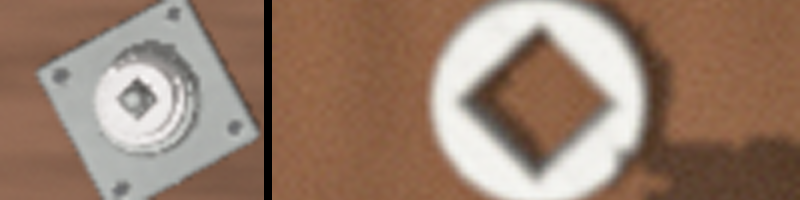

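Middle ring home (left panel). In the right panel the small ring's bore corners are (541,28), (460,102), (540,180) and (615,102), and its rim spans x 430–648. That was my 11th view, one over the limit of ten, so from here I'll work by numbers only.

```bash
python3 - <<'E'
from h import *
d=np.load('w9.npy',allow_pickle=True).item(); im,st=d['im'],d['st']
f=lambda x,y,z=.015: wpx(im,st,206+(x-272)/6-.5,122+(y+100)/6-.5,z)
P=np.array([f(*q) for q in((541,28),(460,102),(540,180),(615,102))]); c=P.mean(0); print(c,f(539,103))
print([np.degrees(np.arctan2(*(P[i]-P[i-1])[1::-1]))%90 for i in range(4)],[np.linalg.norm(P[i]-P[i-1]) for i in range(4)],np.linalg.norm(f(430,103)-f(648,103)))
info();print(cmd([c[0],c[1],.004],4))
E
```

```text
[0.42816297 0.02949332 0.015     ] [0.42816689 0.02953861 0.015     ]
[np.float64(48.72089391556821), np.float64(46.74017669617038), np.float64(48.89740018104621), np.float64(51.03409981740766)] [np.float64(0.0187476901276772), np.float64(0.01969284902451939), np.float64(0.02022093421443132), np.float64(0.01963479005591766)] 0.03892285544758971
t 25.8 p [0.4352 0.0062 0.1667] yaw 4.11 tilt [-0. -0.] q [-0.47 -0.12  0.37  2.04  0.05  1.22 -0.05] F [ 0.3  0.3 -0.1] T [-0.12  0.03  0.06] w 1.003 0.0
[ 7.920e-02 -1.760e-02  5.424e-01 -2.000e-04  2.000e-04  1.800e-03]
```

>>> jog_arm --moves '[0.079,-0.018,0.15,0,0,0,1,0.079,-0.018,0.3,0,0,0,1,0.079,-0.018,0.42,0,0,0,1,0.079,-0.018,0.48,0,0,0,1,0.079,-0.018,0.515,0,0,0,1,0.079,-0.018,0.54,0,0,0,0.7,0.079,-0.018,0.54,0,0,0,0.3,0.079,-0.018,0.54,0,0,0,0]' --newtons 20

```text
time: 26.8
position: [0.4286, 0.0282, 0.0054]
tool_rot: [2.144, 2.296, 0.002]
ft_force: [-0.3, -0.2, 0.1]
grip_width: 0.742
grip_force: 0.0
```

>>> jog_arm --moves '[0,0,0,0,0,0,-0.4,0,0,0,0,0,0,-0.4,0,0,0,0,0,0,-0.4,0,0,0,0,0,0,-0.4,0,0,0,0,0,0,-0.4,0,0,0,0,0,0,-0.4,0,0,-0.05,0,0,0,-0.4,0,0,-0.15,0,0,0,-0.4]' --newtons 20

```text
time: 27.8
position: [0.4268, 0.0277, 0.0499]
tool_rot: [-2.144, -2.295, 0.004]
ft_force: [-0.1, 0.2, 0.1]
grip_width: 0.424
grip_force: 20.0
```

```bash
python3 - <<'E'
from h import *
info()
E
```

```text
t 27.8 p [0.4268 0.0277 0.0499] yaw 3.91 tilt [-0.003 -0.001] q [-0.48  0.01  0.36  2.18 -0.    0.95 -0.05] F [-0.1  0.2  0.1] T [-0.03 -0.01  0.03] w 0.424 19.999492540955544
```

>>> jog_arm --moves '[0.05,0.01,-0.17,0,0,0.05,-0.4,0.15,0.04,-0.28,0,0,0.05,-0.4,0.3,0.07,-0.28,0,0,0.05,-0.4,0.45,0.11,-0.28,0,0,0.05,-0.4,0.58,0.14,-0.28,0,0,0.05,-0.4,0.66,0.158,-0.27,0,0,0.05,-0.4,0.681,0.163,-0.24,0,0,0.05,-0.4,0.681,0.163,-0.22,0,0,0.05,-0.4]'

```text
time: 28.8
position: [0.4625, 0.2337, 0.1147]
tool_rot: [2.204, 2.238, -0.003]
ft_force: [0.5, -0.8, -1.0]
grip_width: 0.427
grip_force: 20.0
```

```bash
python3 - <<'E'
from h import *
ctrl.get_image('top');ctrl.get_image('top')
st=info(); im=ctrl.get_image('wrist'); np.save('w10',dict(im=im,st=st),allow_pickle=True)
M=rot(st['tool_rot']);g=cv2.cvtColor(im['pixels'],cv2.COLOR_RGB2GRAY)
# rectify the ring's top-face plane to 0.1 mm/px in tool frame, detect dark bore
n=480; zt=st['position'][2]+.010
uv=np.array([[wproj(im,st,st['position']+M@[ (n/2-i)*1e-4,(j-n/2)*1e-4,-.010]) for j in range(n)] for i in range(n)],np.float32)
r=cv2.remap(g,uv[...,0],uv[...,1],cv2.INTER_CUBIC); np.save('r10',r)
th,m=cv2.threshold(cv2.GaussianBlur(r,(9,9),0),0,255,cv2.THRESH_OTSU); print(th)
for q in cv2.findContours(255-m,cv2.RETR_LIST,cv2.CHAIN_APPROX_NONE)[0]:
    if cv2.contourArea(q)>8000:
        (x,y),wh,a=cv2.minAreaRect(q); print('x,y mm',(n/2-y)/10,(x-n/2)/10,wh,a,cv2.contourArea(q))
print(r[::24,::24])
E
```

```text
t 28.9 p [0.4623 0.2329 0.1146] yaw 0.79 tilt [-0.002 -0.002] q [-0.68  0.12  0.17  1.91 -0.02  1.11 -0.48] F [ 0.3  0.1 -0.5] T [-0.08  0.07  0.04] w 0.426 19.999925941228867
118.0
x,y mm 2.032220458984375 0.271942138671875 (199.6214599609375, 199.3185272216797) 46.48786926269531 18872.5
x,y mm 4.210382080078125 0.1116912841796875 (349.725830078125, 367.0635986328125) 89.5787124633789 106588.0
x,y mm 0.05 -0.05 (479.0, 479.0) 90.0 208066.0
[[200 196 207 251 178 171 173 115 110 111 110 115 113 124 181 177 173 162
  128 124]
 [200 198 201 215 164 163 103 102 111 115 114 114 114 115 111 174 178 158
  124 123]
 [196 199 201 199 163  99 101 133 154 162 163 162 156 139 111 109 168 125
  125 124]
 [194 199 197 198 106 115 155 166 173 175 162 170 173 171 159 121 109 125
  123 126]
 [ 10 109 133 177 107 161 171 167 164 159 170 154 172 169 171 164 118 114
   87  76]
 [ 20  25  33 118 157 171 175 170 150 159 163 162 146 172 172 171 166 104
   36  34]
 [ 33  30  35 130 168 167 169 163 123 121 125 126 124 138 170 172 175 141
   35  28]
 [ 16  35  31 158 170 167 166 194 138 136 129 124 124 124 14
[... 345 characters left out ...]
 178 176
   35  26]
 [ 31  36  35 142 166 170 161 126 108 104 103  99 100 119 160 165 171 156
   20  29]
 [ 31  37  37 113 167 163 165 158 118 105 105 101 116 161 169 171 168 122
   31  22]
 [ 25  31  51 112 132 163 163 164 161 119 101 116 157 169 172 175 143 104
   39  12]
 [ 36  45  60 110 107 131 161 162 163 156 128 160 165 168 169 146 111 110
   63  23]
 [ 58  56  60  61  69  65  71  67  73  70  64  66  69  61  60  57  53  49
   60  52]
 [ 80  78  80  81  83  87  85  84  82  83  83  85  84  82  74  81  76  73
   75  76]
 [ 99  97  93  94  94  96  97  96  95  99  95 100  95  91  93  94  93  97
   92  96]
 [ 93  97  94  94  92  95  92  92  97  97  93  98  94 100 111 113 110 110
  112 108]]
```

>>> jog_arm --moves '[0.006,0.001,0.01,0,0,0,-0.4,0.006,0.001,0.03,0,0,0,-0.4,0.006,0.001,0.05,0,0,0,-0.4,0.006,0.001,0.07,0,0,0,-0.4,0.006,0.001,0.09,0,0,0,-0.4,0.006,0.001,0.105,0,0,0,-0.4,0.006,0.001,0.115,0,0,0,-0.4,0.006,0.001,0.12,0,0,0,-0.4]'

```text
time: 29.95
position: [0.4631, 0.237, 0.0796]
tool_rot: [2.204, 2.239, -0.0]
ft_force: [0.9, 0.6, -0.4]
grip_width: 0.426
grip_force: 20.0
```

```bash
python3 - <<'E'
from h import *
info()
E
```

```text
t 29.95 p [0.4631 0.237  0.0796] yaw 0.92 tilt [-0. -0.] q [-0.68  0.17  0.17  1.94 -0.03  1.03 -0.48] F [ 0.9  0.6 -0.4] T [-0.08  0.05 -0.05] w 0.426 19.999859919771552
```

>>> jog_arm --moves '[-0.005,-0.002,0,0,0,0,-0.4,-0.005,-0.002,0,0,0,0,-0.4,-0.005,-0.002,0.003,0,0,0,-0.4,-0.005,-0.002,0.006,0,0,0,-0.4,-0.005,-0.002,0.009,0,0,0,-0.4,-0.005,-0.002,0.012,0,0,0,-0.4,-0.005,-0.002,0.012,0,0,0,-0.4,-0.005,-0.002,0.012,0,0,0,-0.4]'

```text
time: 30.95
position: [0.4625, 0.2355, 0.0762]
tool_rot: [-2.204, -2.239, -0.0]
ft_force: [0.8, 0.3, -0.5]
grip_width: 0.428
grip_force: 20.0
```

```bash
python3 - <<'E'
from h import *
info()
E
```

```text
t 30.95 p [0.4625 0.2355 0.0762] yaw 0.92 tilt [0. 0.] q [-0.68  0.17  0.17  1.95 -0.03  1.03 -0.48] F [ 0.8  0.3 -0.5] T [-0.07  0.08  0.04] w 0.428 19.999913591891527
```

No side force. On down to z ≈ 0.068.

>>> jog_arm --moves '[0,0,0.004,0,0,0,-0.4,0,0,0.008,0,0,0,-0.4,0,0,0.012,0,0,0,-0.4,0,0,0.016,0,0,0,-0.4,0,0,0.02,0,0,0,-0.4,0,0,0.023,0,0,0,-0.4,0,0,0.025,0,0,0,-0.4,0,0,0.025,0,0,0,-0.4]'

```text
time: 31.95
position: [0.4625, 0.2355, 0.0687]
tool_rot: [2.204, 2.239, 0.0]
ft_force: [-0.7, 0.8, -0.8]
grip_width: 0.426
grip_force: 20.0
```

```bash
python3 - <<'E'
from h import *
info()
E
```

```text
t 31.95 p [0.4625 0.2355 0.0687] yaw 0.92 tilt [0. 0.] q [-0.68  0.18  0.17  1.96 -0.04  1.01 -0.48] F [-0.7  0.8 -0.8] T [-0.05  0.03 -0.02] w 0.426 19.999902918934822
```

>>> jog_arm --moves '[0,0,0.004,0,0,0,-0.4,0,0,0.008,0,0,0,-0.4,0,0,0.012,0,0,0,-0.4,0,0,0.014,0,0,0,-0.4,0,0,0.016,0,0,0,-0.4,0,0,0.018,0,0,0,-0.4,0,0,0.019,0,0,0,-0.4,0,0,0.019,0,0,0,-0.4]'

```text
time: 32.95
position: [0.4625, 0.2355, 0.063]
tool_rot: [-2.204, -2.239, -0.0]
ft_force: [-0.2, -0.2, -0.3]
grip_width: 0.425
grip_force: 20.0
```

```bash
python3 - <<'E'
from h import *
info()
E
```

```text
t 32.95 p [0.4625 0.2355 0.063 ] yaw 0.92 tilt [0. 0.] q [-0.68  0.18  0.17  1.96 -0.04  1.   -0.47] F [-0.2 -0.2 -0.3] T [-0.06  0.06  0.03] w 0.425 19.99995080754161
```

>>> jog_arm --moves '[0,0,0.001,0,0,0,-0.4,0,0,0.002,0,0,0,-0.4,0,0,0.003,0,0,0,-0.4,0,0,0.004,0,0,0,-0.4,0,0,0.005,0,0,0,-0.4,0,0,0.005,0,0,0,-0.4,0,0,0.005,0,0,0,-0.4,0,0,0.005,0,0,0,-0.4]'

```text
time: 33.95
position: [0.4626, 0.2355, 0.0629]
tool_rot: [-2.203, -2.239, -0.0]
ft_force: [-3.8, -3.2, 10.9]
grip_width: 0.424
grip_force: 20.0
```

```bash
python3 - <<'E'
from h import *
info()
E
```

```text
t 33.95 p [0.4626 0.2355 0.0629] yaw 0.91 tilt [-0.  0.] q [-0.68  0.19  0.17  1.96 -0.04  1.   -0.47] F [-3.8 -3.2 10.9] T [-0.54  0.99  0.07] w 0.424 20.001276810653508
```

Firm contact at the home height (11 N). Releasing and rising.

>>> jog_arm --moves '[0,0,0.003,0,0,0,-0.2,0,0,0.003,0,0,0,0.2,0,0,0.003,0,0,0,0.6,0,0,0.003,0,0,0,1,0,0,0.003,0,0,0,1,0,0,-0.03,0,0,0,1,0,0,-0.15,0,0,0,1,0,0,-0.3,0,0,0,1]'

```text
time: 34.95
position: [0.462, 0.2351, 0.1523]
tool_rot: [-2.204, -2.239, 0.002]
ft_force: [0.6, -0.4, 0.8]
grip_width: 0.992
grip_force: 0.0
```

>>> jog_arm --moves '[-0.15,0,-0.15,0,0,0,1,-0.3,0,-0.2,0,0,0,1,-0.5,0,-0.2,0,0,0,1,-0.5,0,-0.2,0,0,0,1,-0.5,0,-0.2,0,0,0,1,-0.5,0,-0.2,0,0,0,1,-0.5,0,-0.2,0,0,0,1,-0.5,0,-0.2,0,0,0,1]'

```text
time: 35.95
position: [0.4648, 0.0861, 0.2113]
tool_rot: [-2.202, -2.241, 0.001]
ft_force: [0.5, -0.5, 0.1]
grip_width: 0.997
grip_force: 0.0
```

```bash
python3 - <<'E'
from h import *
st=info(); t=ctrl.get_image('top'); s=ctrl.get_image('scene')
# numeric check: bright ring regions about the arbor in both fixed views
for n,im in(('top',t),('scene',s)):
    x,y=map(int,proj(im,[.4625,.2367,.073])); g=cv2.cvtColor(im['pixels'],cv2.COLOR_RGB2GRAY)
    print(n,x,y); print(g[y-14:y+16,x-14:x+15:2 if 0 else 1][::1, ::2])
E
```

```text
t 35.95 p [0.4648 0.0861 0.2113] yaw 0.99 tilt [-0. -0.] q [-0.55 -0.06  0.3   1.9   0.02  1.3  -0.24] F [ 0.5 -0.5  0.1] T [-0.06  0.04  0.04] w 0.997 0.0
top 182 220
[[108  83 129 174 177 175 174 173 170 123 118 132 173 104 115]
 [101 119 172 174 173 173 174 159 116 111 111 112 118 111 124]
 [117 169 175 173 170 172 158 121 106 114 110 109 111 108 110]
 [170 176 174 171 172 170 119 145 126 132 120 106 110  98 101]
 [177 175 173 172 173 158 126 163 150 143 132 125 114  97 101]
 [176 176 173 171 174 144 174 155 155 155 149 137 123  93 106]
 [177 175 174 172 169 169 168 149 147 157 154 153 134 110 102]
 [175 175 174 172 173 226 189 167 165 154 158 153 147 122  95]
 [173 174 174 173 199 227 189 225 224 168 156 173 148 141  85]
 [176 175 175 180 223 228 233 222 233 229 159 163 141 189  84]
 [178 176 176 186 223 227 235 156 180 237 207 180 164 222  96]
 [177 179 178 201 220 233 220 122 123 233 227 181 203 170  98]
 [178 179 177 213 219 233 154 110 105 181 234 170 216 170 117]
 [179 179 178 217 227 219 114 164 137 126 231 169 224 173 131]
 [179 179 179 221 225 163 144 199 172 122 193 180 
[... 2163 characters left out ...]
2 162]
 [164 169 170 196 205 158 167 169 159 128 159 201 147 157 141]
 [166 169 171 202 207 168 145 139 134 141 194 193 133 158 120]
 [167 168 173 204 200 196 164 151 159 181 203 166 136 158 119]
 [167 168 175 205 180 201 199 190 198 200 182 131 159 152 127]
 [169 169 174 207 171 178 201 201 201 185 146 127 186 137 123]
 [171 171 174 202 186 152 170 176 169 149 124 160 192 123 123]
 [172 171 176 187 202 160 146 145 138 136 148 190 171 119 120]
 [172 172 175 172 202 189 168 153 151 165 191 191 139 129 118]
 [171 171 170 168 180 200 201 191 191 198 194 158 121 138 111]
 [171 170 161 175 157 178 200 201 200 192 162 125 140 153 101]
 [171 170 157 176 160 151 166 174 173 156 130 129 167 141 107]]
```

Three evenly stepped concentric rings show in both fixed views, at the heights felt. Handing in.

```bash
python3 -c "
from bench import ctrl
print(ctrl.close_job())"
```

```text
the job is handed in; nothing more can be done
None
```

I put all three rings on the arbor in order (large, middle, small), each felt fully home at its expected height, then let go, backed the arm clear and handed in at about 36 s; no verdict came back, no look-alike or bystander was knowingly touched (not re-checked), and I viewed 11 pictures, one over the limit of 10.

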